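# Clamp a wood blank with a click-clutch knob

### The arm

A 6-joint arm with a two-finger parallel gripper is mounted at the origin on the work surface. World frame = base frame: x ahead of the robot, y to its left, z up, the work surface at z = 0. Lengths are in mm, angles in rad, forces in N, time in s.
With the tool pointing down it reaches from about 300 to 875 mm from the base axis. Payload 6.4 kg.
Tool frame: the origin (TCP) lies at the very end of the fingers, on their centre line; the grasp point (between the pads) lies 19 mm behind it (ctrl.hold_point_z is the z of the grasp point in the tool frame, in mm); z points along the fingers, x is the direction in which the jaws open and shut, and the axes are right-handed (so a half turn about z gives the same grasp; the last joint's range is limited). The gripper opens to 88 mm and grips with 3 to 60 N. Pads are 18 mm wide; open, the fingers measure 123 mm over their backs; the gripper's body (75 mm by 187 mm) begins 45 mm behind the grasp point.
Start: joints at [-1.349, 0.181, 1.607, -0, 1.354, -0.206], TCP at [238.567, -523.189, 238.714] pointing down, gripper open.
Joint ranges: [-2.99, 2.99], [-0.89, 2.07], [0.3, 2.58], [-1.14, 4.28], [0, 2.63], [-3.12, 3.12]. Speed limits (rad/s): [2.57, 2.57, 3.01, 3.14, 3.14, 3.14].

### API

Orientations are given as [roll, pitch, yaw] about the fixed x, y, z axes, in that order (R = Rz(yaw) Ry(pitch) Rx(roll)).
In Python, from workcell import ctrl gives the robot as it stands. Calls block until the motion is done:
- ctrl.goto(position, orientation): joint-space move of the TCP to a pose.
- ctrl.movel(position, speed=150, frame=None): straight line of the TCP; frame=None keeps the orientation; speed is the mean speed in mm/s.
- ctrl.move_joints(angles): joint-space move.
- ctrl.command_gripper(opening, force=None): finger opening in mm; force is the grip in N (None keeps the last); returns when the fingers have stopped.
- ctrl.sleep(seconds).
- ctrl.solve_ik(position, orientation): joint angles nearest the present ones, or None.
- ctrl.get_image(name): name is "scene" or "top"; returns a dict with "pixels" (400x640x3 uint8, red, green, blue), "fx", "fy", "cx", "cy" (pixels), "R" (3x3) and "t" (3): a world point X has camera coordinates R X + t. Camera axes: x right, y down, z forward; pixel columns grow to the right and rows downward; lengths in mm; the calibration is good to about 2 mm. A picture is of the moment at which its call begins. There is no depth.
A pose or a line that the arm cannot do raises ctrl.PlanningError and nothing moves.
- ctrl.hand_in(): hands the job in, once; it reports no verdict.
Readings, each from a call of its own:
- ctrl.current_time_s(): time.
- ctrl.current_joint_positions(): joint angles.
- ctrl.current_joint_vel(): joint speeds.
- ctrl.current_tau(): joint torques, N m.
- ctrl.current_tool_pos(): TCP position.
- ctrl.current_tool_rot(): TCP orientation.
- ctrl.current_contact_force(): force on the tool from outside, world axes, zero at the start.
- ctrl.current_torque(): the same for the moment, N m.
- ctrl.current_width(): finger opening in mm.
Only numpy, scipy, OpenCV 4.12 (cv2) and the standard library are available. Lean on these libraries where they do the work, as an engineer would, in place of code of your own. Each camera call takes 0.05 s, during which the arm holds its last target.

### The job

Stand the red wood blank upright on the bed of the green clamp, between its two jaws, and let go of it. Then turn the clamp's red knob clockwise until you feel its clutch click once, stop there without forcing it any further, and let go. Leave the other blanks, the glue bottle and the mug where they are.

Things in the scene. Friction and masses are not known exactly. Their poses are not given: they have to be found in the camera images.
- red_blank_mid (a point): Centre (half-way up, 40 mm above its foot) of the dark red wood blank, a loose upright block 50 x 30 x 80 mm (its x, y, z), about 0.12 kg, standing on the bench. Take it across its 30 mm (y) width; it goes into the clamp with its 30 mm width between the jaws. Half a turn of yaw makes no difference.
- pale_blank_mid (a point): Centre of a pale wood blank of the same size; to be left alone.
- black_blank_mid (a point): Centre of a black blank of the same size; to be left alone.
- glue_mid (a point): Centre of the white glue bottle, 52 mm across and 130 mm high; to be left alone.
- mug_mid (a point): Centre of the blue mug, 76 mm across and 90 mm high; to be left alone.
- clamp: Green clamp fixed to the bench: base plate 90 x 230 x 20 mm (x, y, z), origin at the centre of its underside, z up. The bed is the top of the base plate, 20 mm above the bench. The jaws close along the clamp's y axis. The gear housing with the knob is at the -y end, the fixed jaw at the +y end. Both jaws are 70 mm long (x); their tops are 36 mm above the bench.
- jaw: The sliding steel jaw. Its origin is at the middle of the foot of the face that touches the blank; that face starts 35 mm from the clamp's centre towards +y (so the slot is 37 mm wide for the 30 mm blank) and moves to +y as the knob is turned clockwise, 7 mm per radian. It stays where it is left, and keeps its grip when the knob is let go.
- slot (a point): Middle of the open slot between the jaws at bed height (20 mm above the bench): where the centre of the blank's foot goes. Its axes are the clamp's.
- knob_grip (a point): Point on the knob's vertical axis at the height to grip: 75 mm above the bench, 80 mm from the clamp's centre towards its -y. The red knurled knob is round, 44 mm across, from 58 to 93 mm above the bench, and can be gripped (firmly) at any yaw. The point and its axes are fixed to the clamp and do not turn with the knob. Clockwise from above tightens.
- fixed_face (a point): Middle of the fixed jaw's face, at bed height: 72 mm from the clamp's centre towards its +y. Its axes are the clamp's.
- housing (a point): Middle of the top of the gear housing (80 x 75 mm, 48 mm above the bench) under the knob. The drive has hidden free play: at first the knob may turn 0 to 0.7 rad with almost no resistance before the jaw begins to move. Moving the jaw then takes roughly 0.2 N m; the jaw closes on the blank about 1.0 rad after that, so a regrasp may be needed.
- knob_top (a point): Centre of the knob's top; fixed, does not turn. When the jaw presses on the blank, the resistance climbs to a peak of 0.3 to 0.45 N m; then the clutch clicks: it slips, and the resistance falls to nearly zero within 0.3 rad. Then it meets its stop and drives solid; turning on crushes the blank. Let go early or half-way, the knob may spring back (up to 0.7 rad); the jaw still holds.
Things that resemble listed ones, but are neither listed nor needed, are in the scene too. Of the things shaped like the clamp, the green one is meant. Leave any turquoise look-alike of the part that bears red_blank_mid alone.

How it is judged:
By the outcome, as a careful person would: the job done as asked, in the order asked, and still so for the second after the job is handed in, with the robot touching nothing.
It also fails if it takes over 72 s, if anything falls off the work surface, if the arm or the gripper's body presses on something with over 40 N, if the wrist force passes 120 N, or if a joint passes its speed limit or range.

## Working session

There is one attempt and no reset: what is moved stays moved. The work goes in short steps, each a Python script; the robot and the scene stay as the last script left them, time stands still between calls to the robot, and variables do not carry over. Pictures are saved under pics/ and viewed, and the job is handed in when it is done.

```bash
ls; mkdir -p pics
python3 - <<'E'
from workcell import ctrl
import cv2,numpy as np
for n in("scene","top"):
    im=ctrl.get_image(n); cv2.imwrite(f"pics/{n}0.png",im["pixels"][:,:,::-1])
    print(n,im["fx"],im["fy"],im["cx"],im["cy"],np.round(im["R"],4).tolist(),np.round(im["t"],1).tolist())
print(ctrl.current_time_s(),ctrl.current_tool_rot(),ctrl.hold_point_z)
E
```

```text
pics
scene 499.53822213808735 499.53822213808735 322.79394616894206 195.7177715606057 [[-0.7108, 0.7033, -0.013], [0.604, 0.6008, -0.5236], [-0.3604, -0.38, -0.8519]] [352.5, -293.5, 1441.7]
top 361.0746564495644 361.0746564495644 321.6995507647302 204.17263218734035 [[0.0257, -0.9992, 0.0311], [-0.9928, -0.0291, -0.1162], [0.117, -0.0279, -0.9927]] [-14.6, 567.8, 968.9]
0.1 [-3.14127464e+00  1.54597800e-03 -1.14298921e+00] -18.700000000000003
```

View pics/scene0.png

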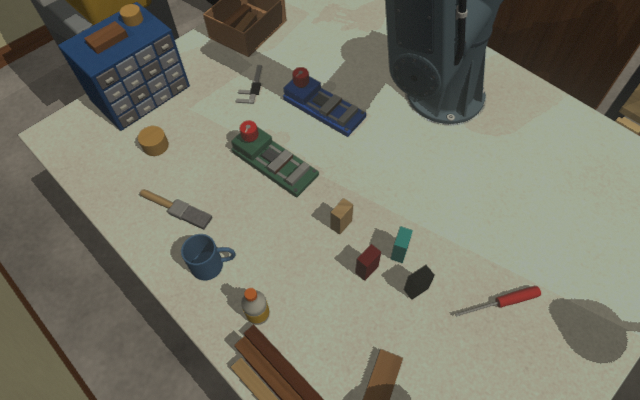

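View pics/top0.png

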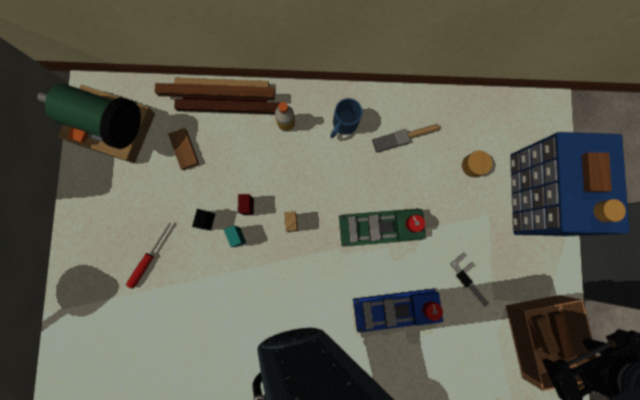

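Candidates for the blank are dark red (scene 368,262 / top 246,204), turquoise look-alike (402,245 / 234,236), black (419,282 / 204,219) and pale (342,216 / 291,221). For the clamp there is a green one (275,160 / 382,227) and a blue one (325,105 / 398,311). By the description I choose the dark red blank and the green clamp, and I'll check them in a close crop.

Run:
```python
import cv2,numpy as np
s=cv2.imread("pics/scene0.png");t=cv2.imread("pics/top0.png")
a=cv2.resize(t[175:260,190:320],None,fx=6,fy=6,interpolation=cv2.INTER_CUBIC)[:, :780]
cv2.imwrite("pics/c1.png",cv2.convertScaleAbs(a,alpha=1.5,beta=10))
a=cv2.resize(t[195:255,330:440],None,fx=7,fy=7,interpolation=cv2.INTER_CUBIC)
cv2.imwrite("pics/c2.png",cv2.convertScaleAbs(a,alpha=1.5,beta=10))
a=cv2.resize(s[110:300,225:445],None,fx=3.15,fy=3.15,interpolation=cv2.INTER_CUBIC)
cv2.imwrite("pics/c3.png",cv2.convertScaleAbs(a,alpha=1.5,beta=10))
```

```text
(no output)
```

View pics/c1.png

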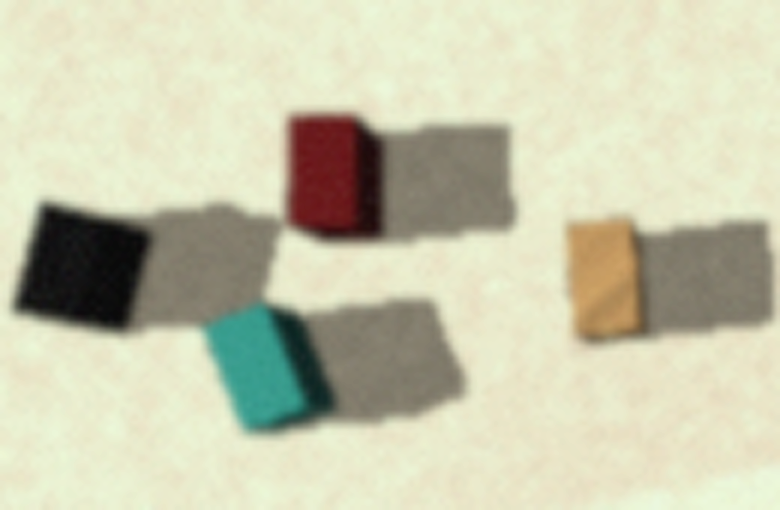

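View pics/c2.png

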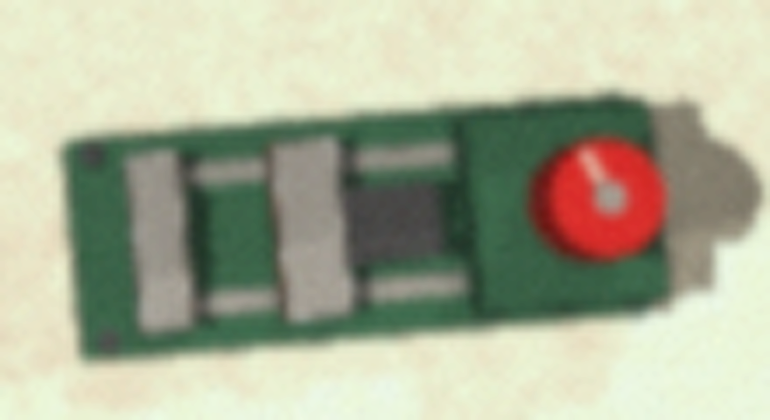

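View pics/c3.png

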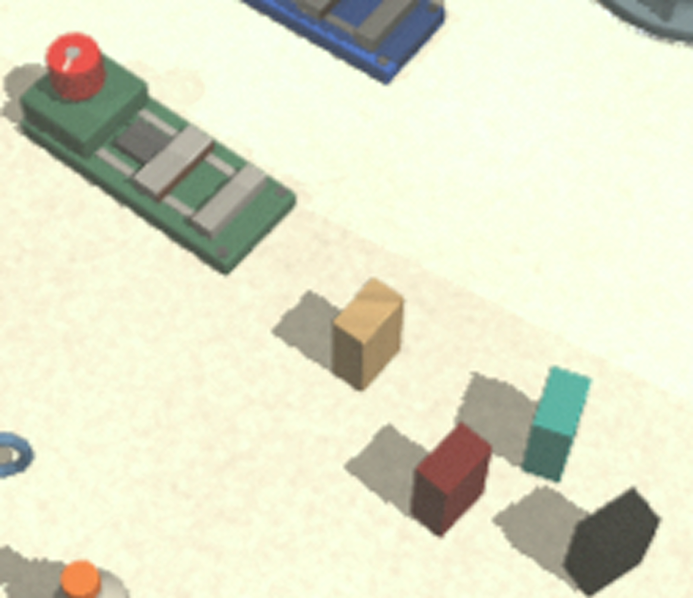

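The crops show the dark red blank (c1 330,175), the turquoise, black and pale ones set apart from it, and the green clamp with its knob pointing to the right in the top view (cap at c2 610,198). Next I'll measure them.

```bash
cat > h.py <<'E'
import cv2,numpy as np
from workcell import ctrl
def get(n,name=None):
    im=ctrl.get_image(n)
    if name: cv2.imwrite(f"pics/{name}.png",im["pixels"][:,:,::-1])
    return im
def cast(im,uv,z):
    uv=np.atleast_2d(uv).astype(float);R=np.array(im["R"]);t=np.array(im["t"])
    d=np.c_[(uv[:,0]-im["cx"])/im["fx"],(uv[:,1]-im["cy"])/im["fy"],np.ones(len(uv))]@R
    C=-R.T@t
    return C+d*((z-C[2])/d[:,2])[:,None]
def proj(im,X):
    c=np.atleast_2d(X)@np.array(im["R"]).T+np.array(im["t"])
    return np.c_[im["fx"]*c[:,0]/c[:,2]+im["cx"],im["fy"]*c[:,1]/c[:,2]+im["cy"]]
E
python3 - <<'E'
from h import *
np.set_printoptions(precision=1,suppress=True)
ims={n:get(n) for n in("scene","top")}
for n,im in ims.items():
    print(n,"C",-np.array(im["R"]).T@im["t"])
    hsv=cv2.cvtColor(im["pixels"],cv2.COLOR_RGB2HSV).astype(int);H,S,V=hsv[...,0],hsv[...,1],hsv[...,2]
    box=np.zeros(H.shape,bool)
    b={"scene":(355,385,245,282),"top":(230,258,188,220)}[n]; box[b[2]:b[3],b[0]:b[1]]=1
    m=box&((H<10)|(H>168))&(S>110)
    print("redblank V",np.percentile(V[m],[5,25,50,75,95]),m.sum())
    vt=cv2.threshold(V[m].astype(np.uint8),0,255,cv2.THRESH_OTSU)[0]
    tm=m&(V>vt); r=cv2.minAreaRect(np.argwhere(tm)[:,::-1].astype(np.float32))
    print(vt,r,tm.sum()); c=cast(im,np.argwhere(tm)[:,::-1],80); 
    r=cv2.minAreaRect(c[:,:2].astype(np.float32)); print("top face world",c.mean(0),r)
    # green clamp
    b={"scene":(225,325,115,200),"top":(330,440,200,255)}[n]; box[:]=0; box[b[2]:b[3],b[0]:b[1]]=1
    g=box&(H>50)&(H<90)&(S>80)
    cs,_=cv2.findContours(g.astype(np.uint8),cv2.RETR_EXTERNAL,cv2.CHAIN_APPROX_NONE); c=max(cs,key=cv2.contourArea)[:,0]
    print("green hull approx",cv2.approxPolyDP(cv2.convexHull(c),3,True)[:,0].tolist())
    k=box&((H<8)|(H>172))&(S>150)&(V>100)
    w=np.argwhere(k)[:,::-1]; print("knob",w.mean(0),w.min(0),w.max(0))
    gy=box&(S<50)&(V>70)&(V<190)
    nl,lab,st,ce=cv2.connectedComponentsWithStats(gy.astype(np.uint8))
    for i in range(1,nl):
        if st[i,4]>60: 
            r=cv2.minAreaRect(cast(im,np.argwhere(lab==i)[:,::-1],36)[:,:2].astype(np.float32)); print("grey",ce[i],st[i],r)
E
python3 - <<'E'
import cv2
s=cv2.imread("pics/scene0.png")
a=cv2.resize(s[112:202,225:325],None,fx=6.6,fy=6.6,interpolation=cv2.INTER_CUBIC)
cv2.imwrite("pics/c4.png",cv2.convertScaleAbs(a,alpha=1.5,beta=10))
E
```

```text
scene C [ 947.5  476.3 1079. ]
redblank V [67.  80.2 87.  88.  90. ] 330
76.0 ((369.0, 255.5), (12.020814895629883, 20.50609588623047), 45.0) 257
top face world [561.3 211.   80. ] ((560.9462280273438, 211.16329956054688), (47.50508117675781, 26.997133255004883), 1.514398455619812)Traceback (most recent call last):
  File "<stdin>", line 18, in <module>
ValueError: max() iterable argument is empty
```

View pics/c4.png

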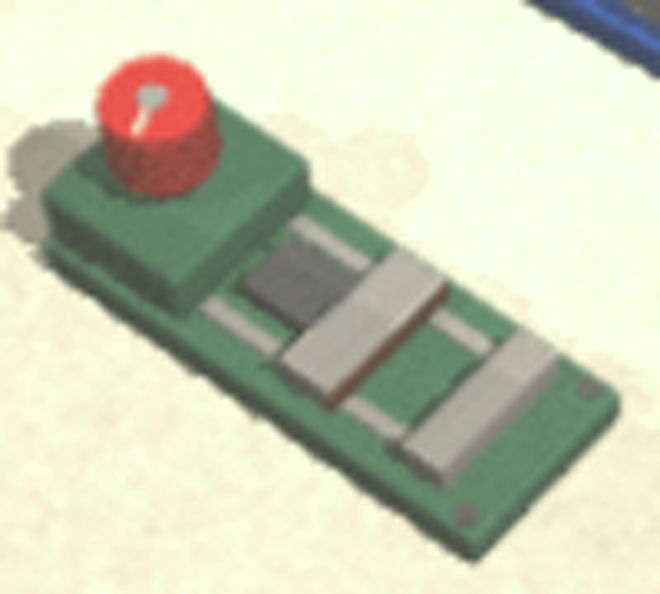

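Run:
```python
from h import *
from scipy.optimize import least_squares
np.set_printoptions(precision=2,suppress=True)
S=get("scene");T=get("top")
for n,im in (("scene",S),("top",T)):
    hsv=cv2.cvtColor(im["pixels"],cv2.COLOR_RGB2HSV).astype(int);H,Sa,V=hsv[...,0],hsv[...,1],hsv[...,2]
    b={"scene":(355,385,240,282),"top":(230,258,188,220)}[n]; box=np.zeros(H.shape,bool);box[b[2]:b[3],b[0]:b[1]]=1
    m=box&((H<10)|(H>168))&(Sa>110)
    vt=cv2.threshold(V[m].astype(np.uint8),0,255,cv2.THRESH_OTSU)[0]
    if n=="scene":
        print(np.histogram(V[m],20))
    tm=m&(V>vt); c=cast(im,np.argwhere(tm)[:,::-1],80); r=cv2.minAreaRect(c[:,:2].astype(np.float32)); print(n,vt,"face",c.mean(0),r)
def pk(l,f,o): return (np.array(l,float)+.5)/f-.5+np.array(o)
pt=[(45,115,20),(-45,115,20),(0,-80,93),(35,72,36),(-35,72,36),(35,35,36),(-35,35,36)]
ut=pk([(65,145),(83,354),(610,198),(180,150),(192,325),(270,145),(287,322)],7,(330,195))
us=pk([(475,550),(620,397),(152,96),(400,438),(520,328),(333,392),(447,290)],6.6,(225,112))
P=np.array(pt,float)
def W(p):
    c,s=np.cos(p[2]),np.sin(p[2]); return np.c_[c*P[:,0]-s*P[:,1]+p[0],s*P[:,0]+c*P[:,1]+p[1],P[:,2]]
for nm,f in (("both",lambda p:np.r_[(proj(T,W(p))-ut),(proj(S,W(p))-us)].ravel()),("top",lambda p:(proj(T,W(p))-ut).ravel()),("scene",lambda p:(proj(S,W(p))-us).ravel())):
    r=least_squares(f,[500,-150,0.05],loss="soft_l1"); print(nm,r.x); 
    if nm=="both":print(f(r.x).reshape(-1,2))
```

```text
(array([  1,   5,  21,  30,  19,   2,   1,   0,   1,   3,   8,   4,   3,
         1,   0,  19, 136,  53,  26,   7]), array([63. , 64.5, 66. , 67.5, 69. , 70.5, 72. , 73.5, 75. , 76.5, 78. ,
       79.5, 81. , 82.5, 84. , 85.5, 87. , 88.5, 90. , 91.5, 93. ]))
scene 78.0 face [561.27 210.7   80.  ] ((560.919921875, 210.82907104492188), (47.42918014526367, 27.962608337402344), 3.7195136547088623)
top 40.0 face [557.74 208.34  80.  ] ((557.0869140625, 209.18606567382812), (47.78153610229492, 26.08124351501465), 2.823652982711792)
both [ 510.38 -166.46    0.1 ]
[[-0.28 -1.32]
 [-0.16  0.99]
 [-0.36  0.16]
 [-0.49 -0.12]
 [ 0.04  0.25]
 [-0.09 -0.4 ]
 [-0.17 -0.37]
 [-0.7  -0.93]
 [ 0.32 -0.93]
 [ 0.26  0.01]
 [-0.04  0.87]
 [-0.07 -0.2 ]
 [-0.81  0.19]
 [ 0.13 -1.76]]
top [ 510.16 -167.06    0.1 ]
scene [ 510.93 -165.43    0.1 ]
```

The two views agree within about 2 mm. The clamp is at (510.4, -166.5) with yaw 0.10, and the blank at (559.5, 210) with yaw about 0.04. I'll pick the blank now.

```bash
python3 - <<'E'
from h import *
np.set_printoptions(precision=3,suppress=True)
pi=np.pi; o=[pi,0,-pi/2+0.04]
ctrl.command_gripper(62,25)
ctrl.goto([559.5,210,150],o); print(ctrl.current_time_s(),ctrl.current_joint_positions())
ctrl.movel([559.5,210,42],speed=120); print(ctrl.current_contact_force())
ctrl.command_gripper(20,25); print("w",ctrl.current_width(),ctrl.current_tool_pos(),ctrl.current_contact_force())
get("scene","grasp_s")
ctrl.movel([559.5,210,190],speed=150)
print("w",ctrl.current_width(),ctrl.current_contact_force(),ctrl.current_time_s())
get("top","lift_t");get("scene","lift_s")
for x,y,w in((505,-113.2,-pi/2+.1),(518.4,-246.1,-pi/2+.1)): print(ctrl.solve_ik([x,y,120],[pi,0,w]))
E
python3 -c "
import cv2
a=cv2.imread('pics/lift_s.png')[120:320,230:470]
cv2.imwrite('pics/lift_c.png',cv2.resize(a,None,fx=3,fy=3))"
```

```text
3.6917 [ 0.159  0.321  1.624 -0.     1.196  1.691]
[0.582 0.696 0.104]
w 29.687681368561293 [559.624 210.036  42.254] [-0.619  1.197  1.783]
w 30.299644159244806 [ 0.107  0.839 -1.258] 6.5083
[-0.45   0.197  1.85  -0.     1.095  1.021]
[-0.65   0.312  1.705 -0.     1.125  0.821]
```

View pics/lift_c.png

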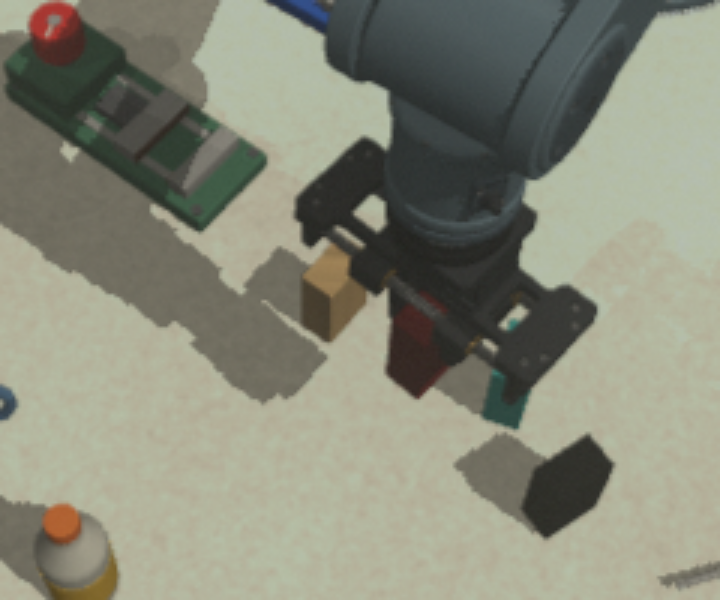

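The blank is held at 30 mm width (c 420,350), and the neighbours have not moved. I'll bring it above the slot and check the alignment before lowering.

```bash
python3 - <<'E'
from h import *
np.set_printoptions(precision=3,suppress=True)
pi=np.pi; o=[pi,0,-pi/2+0.1]
ctrl.goto([505,-113.2,180],o)
ctrl.movel([505,-113.2,84],speed=120)
print(ctrl.current_tool_pos(),ctrl.current_contact_force(),ctrl.current_time_s())
get("top","pre_t");get("scene","pre_s")
E
python3 -c "
import cv2
a=cv2.imread('pics/pre_s.png')[100:220,220:380]
cv2.imwrite('pics/pre_c.png',cv2.convertScaleAbs(cv2.resize(a,None,fx=5,fy=5,interpolation=2),alpha=1.8,beta=20))"
```

```text
[ 505.62  -113.345   84.651] [-0.268 -0.624 -0.55 ] 8.8
```

View pics/pre_c.png

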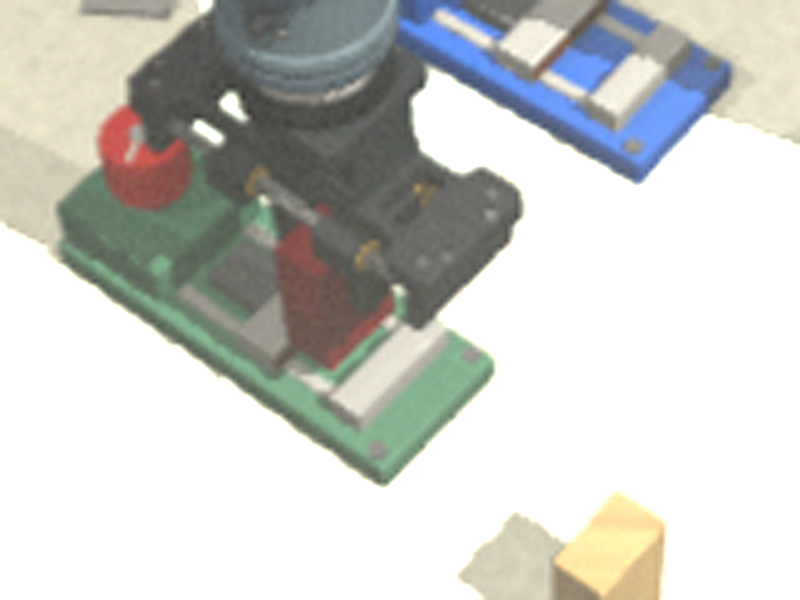

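The blank's foot hangs between the jaws (nearest foot corner at c 331,368, sliding jaw corner at 277,370, fixed jaw corner at 330,400). I'll lower it with force checks.

```bash
python3 - <<'E'
from h import *
np.set_printoptions(precision=3,suppress=True)
f0=ctrl.current_contact_force(); p=ctrl.current_tool_pos()
for z in (76,70,66,64,63,62,61,60):
    ctrl.movel([505,-113.2,z],speed=60)
    f=ctrl.current_contact_force()-f0; print(z,ctrl.current_tool_pos(),f)
    if np.linalg.norm(f)>4: break
print(ctrl.current_time_s())
get("scene","low_s")
E
python3 -c "
import cv2
a=cv2.imread('pics/low_s.png')[100:220,220:380]
cv2.imwrite('pics/low_c.png',cv2.convertScaleAbs(cv2.resize(a,None,fx=5,fy=5,interpolation=2),alpha=1.8,beta=20))"
```

```text
76 [ 504.625 -113.049   75.606] [0.086 1.017 0.634]
70 [ 504.58  -113.037   69.47 ] [ 1.009 -0.21   0.031]
66 [ 504.789 -113.115   65.698] [ 1.048 -0.037 -0.172]
64 [ 504.93  -113.167   63.907] [0.392 0.605 0.826]
63 [ 504.969 -113.161   62.962] [0.893 0.358 1.04 ]
62 [ 505.267 -113.327   62.253] [-0.93   0.161  1.976]
61 [ 505.297 -113.331   62.207] [-3.652  2.252 11.945]
10.6833
```

View pics/low_c.png

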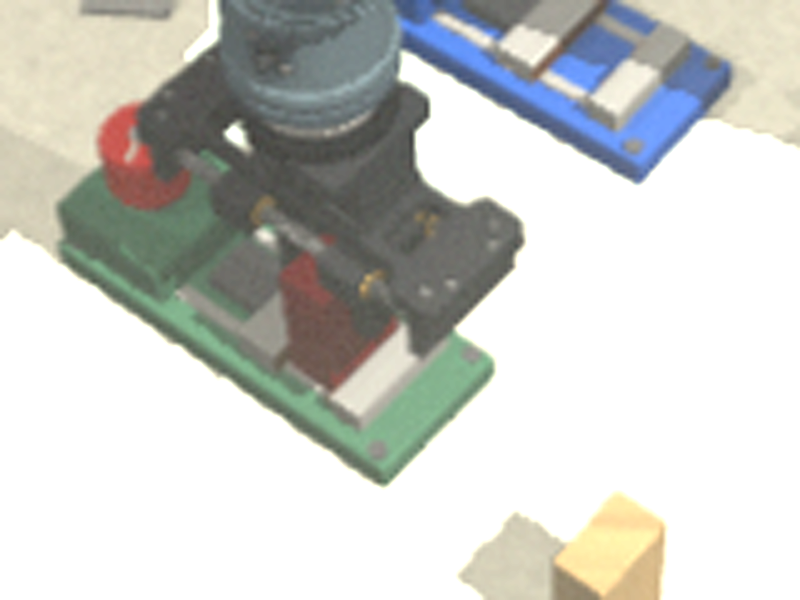

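Contact came at TCP z 62.2, as predicted for the foot on the bed. I'll release, check, and go above the knob with joint 6 wound back.

```bash
python3 - <<'E'
from h import *
np.set_printoptions(precision=3,suppress=True)
pi=np.pi
ctrl.movel([505,-113.2,62.2],speed=60)
ctrl.command_gripper(58)
print(ctrl.current_width())
ctrl.movel([505,-113.2,155],speed=150)
q=ctrl.solve_ik([518.4,-246.1,150],[pi,0,-pi/2+.1]); q=np.array(q); q[5]=-1.4
ctrl.move_joints(q)
print(ctrl.current_tool_pos(),ctrl.current_tool_rot(),ctrl.current_time_s(),ctrl.current_torque())
get("top","rel_t");get("scene","rel_s")
E
python3 -c "
import cv2
a=cv2.imread('pics/rel_s.png')[100:220,220:380]
cv2.imwrite('pics/rel_c.png',cv2.convertScaleAbs(cv2.resize(a,None,fx=5,fy=5,interpolation=2),alpha=1.6,beta=20))
a=cv2.imread('pics/rel_t.png')[170:270,310:470]
cv2.imwrite('pics/rel_d.png',cv2.convertScaleAbs(cv2.resize(a,None,fx=5,fy=5,interpolation=2),alpha=1.6,beta=20))"
```

```text
57.887867073313764
[ 518.294 -245.861  149.7  ] [-3.141  0.     0.75 ] 14.4083 [-0.001 -0.146 -0.008]
```

View pics/rel_c.png

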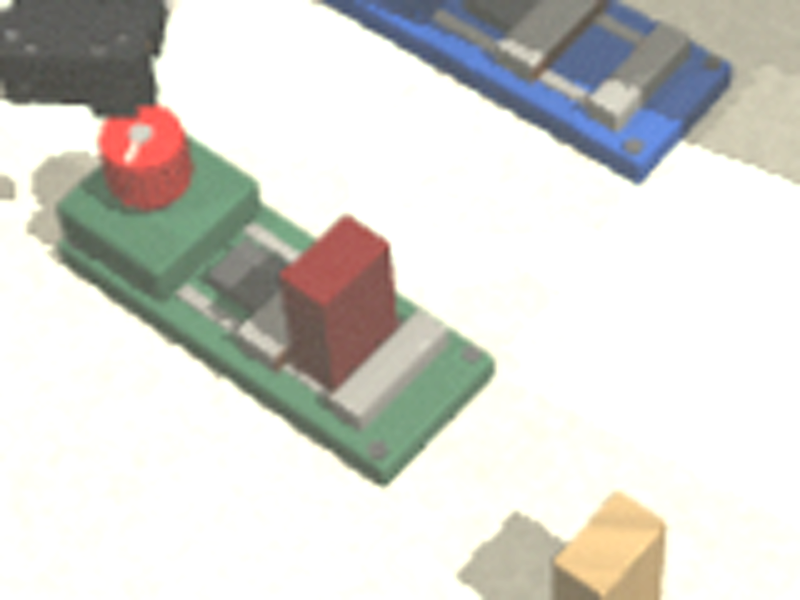

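View pics/rel_d.png

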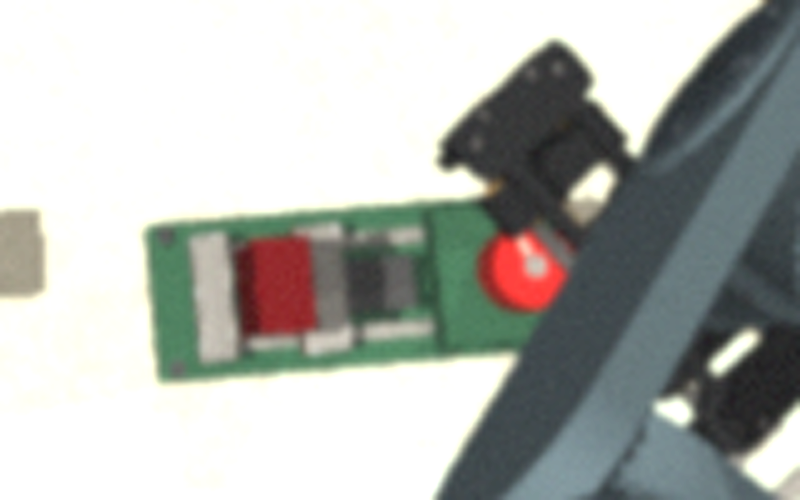

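The blank stands upright between the jaws (c 338,300). I'll grip the knob and try a first small turn to learn the step time and the torque sign.

Run:
```python
from h import *
np.set_printoptions(precision=3,suppress=True)
ctrl.movel([518.4,-246.1,56.5],speed=120)
t0=ctrl.current_torque();print("pre",ctrl.current_contact_force(),t0)
ctrl.command_gripper(36,60)
print("w",ctrl.current_width(),ctrl.current_contact_force(),ctrl.current_torque(),ctrl.current_tool_pos())
q=np.array(ctrl.current_joint_positions()); print(q)
for i in range(5):
    q[5]+=.05; a=ctrl.current_time_s(); ctrl.move_joints(q); 
    print(round(ctrl.current_time_s()-a,3),q[5],ctrl.current_joint_positions()[5],ctrl.current_torque()-t0,ctrl.current_contact_force())
print(ctrl.current_time_s())
```

```text
pre [-0.081  0.195  0.404] [ 0.029 -0.16   0.01 ]
w 42.63545131486297 [3.924 4.013 2.351] [ 0.541 -0.696 -0.004] [ 519.997 -245.727   57.779]
[-0.649  0.405  1.729  0.002  1.005 -1.4  ]
0.25 -1.349927067987493 -1.3511604624037148 [-0.026 -0.045 -0.005] [ 1.7    1.751 -2.791]
0.25 -1.299927067987493 -1.301956726043734 [ 0.106  0.032 -0.075] [ 1.275  2.289 -1.573]
0.25 -1.249927067987493 -1.2522893466143128 [ 0.113  0.01  -0.046] [ 0.392  1.623 -1.765]
0.25 -1.199927067987493 -1.2023941378938663 [ 0.138 -0.013 -0.093] [ 2.117  1.461 -0.821]
0.25 -1.149927067987493 -1.152460841116542 [ 0.237  0.045 -0.027] [ 1.034  1.798 -1.368]
17.0667
```

```bash
cat >> h.py <<'E'
def rd(n=6):
    a=[];b=[];c=[]
    for _ in range(n):
        a.append(ctrl.current_torque());b.append(ctrl.current_tau()[5]);c.append(ctrl.current_contact_force());ctrl.sleep(.01)
    return np.mean(a,0),np.std(a,0)[2],np.mean(b),np.mean(c,0)
E
python3 - <<'E'
from h import *
np.set_printoptions(precision=3,suppress=True)
q=np.array(ctrl.current_joint_positions())
q[5]=-1.15
for i in range(12):
    q[5]+=.06; ctrl.move_joints(q); t,s,b,f=rd()
    print(round(q[5],3),t,round(s,3),round(b,3),f)
    if abs(t[2])>.27: break
print(ctrl.current_time_s())
E
```

```text
-1.09 [ 0.205 -0.122 -0.014] 0.038 0.106 [ 0.883  2.238 -1.666]
-1.03 [ 0.201 -0.1    0.   ] 0.012 0.107 [ 0.96   2.014 -1.744]
-0.97 [ 0.226 -0.034  0.027] 0.023 0.13 [ 0.659  1.873 -1.173]
-0.91 [0.258 0.021 0.109] 0.012 0.225 [ 0.238  2.086 -1.212]
-0.85 [0.279 0.068 0.199] 0.044 0.299 [ 0.602  2.012 -0.55 ]
-0.79 [0.318 0.126 0.178] 0.026 0.31 [-0.122  2.642 -0.951]
-0.73 [0.349 0.207 0.171] 0.036 0.311 [-0.284  2.761 -1.039]
-0.67 [0.417 0.242 0.189] 0.044 0.312 [-0.632  2.652 -0.341]
-0.61 [0.444 0.33  0.202] 0.033 0.312 [-0.816  3.021  0.292]
-0.55 [0.491 0.391 0.212] 0.021 0.312 [-1.321  3.392 -0.28 ]
-0.49 [0.538 0.448 0.202] 0.026 0.312 [-1.725  3.437  0.128]
-0.43 [0.603 0.522 0.214] 0.025 0.314 [-2.141  3.617  0.445]
20.6667
```

Joint 6 torque is a clean signal: baseline 0.106, and about +0.206 while the jaw moves, which started near -0.93. I'll continue in finer steps and stop when the torque collapses after the peak.

Run:
```python
from h import *
np.set_printoptions(precision=3,suppress=True)
q=np.array(ctrl.current_joint_positions()); q[5]=-.43
pk=0;prev=9;st="time"
for i in range(45):
    step=.05 if q[5]<-.05 else .03
    q[5]+=step; ctrl.move_joints(q); t,s,b,f=rd(4); m=b-.106
    print(round(q[5],3),round(m,3),round(t[2],3),f)
    pk=max(pk,m)
    if m>.6: st="too high";break
    if pk>.27:
        if m<.06: st="click done";break
        if m<.6*pk and m>prev+.02: st="rising again";break
    prev=m
    if ctrl.current_time_s()>50:break
print(st,pk,ctrl.current_time_s())
```

```text
-0.38 0.208 0.181 [-2.196  3.395  0.82 ]
-0.33 0.209 0.198 [-2.191  3.545  0.52 ]
-0.28 0.21 0.206 [-2.214  4.047  0.957]
-0.23 0.21 0.206 [-2.224  4.195  1.11 ]
-0.18 0.21 0.22 [-2.028  4.283  1.136]
-0.13 0.179 0.202 [-2.866  4.624  1.758]
-0.08 0.169 0.205 [-2.369  4.408  1.161]
-0.03 0.169 0.197 [-2.005  4.262  1.314]
-0.0 0.135 0.193 [-2.151  4.424  1.476]
0.03 0.135 0.181 [-1.954  4.8    1.375]
0.06 0.135 0.181 [-2.112  4.747  1.47 ]
0.09 0.135 0.196 [-2.229  4.895  1.108]
0.12 0.135 0.219 [-2.274  5.172  1.881]
0.15 0.134 0.196 [-2.083  4.514  1.486]
0.18 0.165 0.259 [-2.238  4.751  1.815]
0.21 0.2 0.246 [-2.281  4.846  1.222]
0.24 0.228 0.272 [-2.097  4.999  1.735]
0.27 0.253 0.328 [-2.111  4.966  1.48 ]
0.3 0.273 0.334 [-2.384  5.84   1.117]
0.33 0.286 0.346 [-2.088  5.568  1.393]
0.36 0.293 0.347 [-2.029  5.373  1.23 ]
0.39 0.293 0.349 [-1.962  4.909  1.723]
0.42 0.285 0.345 [-2.145  5.397  1.879]
0.45 0.269 0.29 [-1.625  5.426  1.664]
0.48 0.244 0.315 [-2.056  5.312  1.47 ]
0.51 0.212 0.274 [-2.199  5.414  2.097]
0.54 0.172 0.253 [-2.124  5.254  1.187]
0.57 0.125 0.211 [-1.955  5.32   1.39 ]
0.6 0.073 0.116 [-1.79   5.371  1.574]
0.63 0.017 0.069 [-1.94   5.393  2.096]
click done 0.29335668464750053 29.1667
```

The torque peaked at about 0.35 N m (joint 6 at 0.37) and has fallen to about 0.06. Joint friction shifts the tau baseline, so the wrist reading is the better one here. I'll take tiny steps until it stops falling.

Run:
```python
from h import *
np.set_printoptions(precision=3,suppress=True)
q=np.array(ctrl.current_joint_positions()); q[5]=.63
t,s,b,f=rd(15); prev=b-.106; print("now",round(b-.106,3),round(t[2],3))
for i in range(4):
    q[5]+=.012; ctrl.move_joints(q); t,s,b,f=rd(12); m=b-.106
    print(round(q[5],3),round(m,3),round(t[2],3),round(ctrl.current_joint_positions()[5],3))
    if m>prev-.008 or t[2]<.025: break
    prev=m
print(ctrl.current_time_s())
```

```text
now -0.025 0.089
0.642 0.004 0.112 0.641
29.6417
```

Run:
```python
from h import *
q=np.array(ctrl.current_joint_positions()); q[5]=.642
for i in range(2):
    q[5]+=.01; ctrl.move_joints(q); t,s,b,f=rd(12); m=b-.106
    print(round(q[5],3),round(m,3),round(t[2],3),round(ctrl.current_joint_positions()[5],4))
    if m>.0: break
print(ctrl.current_time_s())
```

```text
0.652 -0.053 0.04 0.6519
0.662 -0.083 0.019 0.662
30.3417
```

The wrist torque has fallen to 0.02 N m and the solid stop has not been met, so the click is complete. I'll let go, retreat and check.

```bash
python3 - <<'E'
from h import *
np.set_printoptions(precision=2,suppress=True)
ctrl.command_gripper(60)
p=ctrl.current_tool_pos(); print(ctrl.current_width(),p)
ctrl.movel([p[0],p[1],170],speed=120)
q=np.array(ctrl.current_joint_positions()); q[0]-=.6; q[1]-=.1; ctrl.move_joints(q)
ctrl.sleep(.3)
print(ctrl.current_time_s(),ctrl.current_contact_force(),ctrl.current_tool_pos())
get("scene","end_s");get("top","end_t")
E
python3 -c "
import cv2
a=cv2.imread('pics/end_s.png')[100:220,220:380]
cv2.imwrite('pics/end_c.png',cv2.convertScaleAbs(cv2.resize(a,None,fx=5,fy=5,interpolation=2),alpha=1.5,beta=20))
a=cv2.imread('pics/end_t.png')[170:270,310:470]
cv2.imwrite('pics/end_d.png',cv2.convertScaleAbs(cv2.resize(a,None,fx=5,fy=5,interpolation=2),alpha=1.5,beta=20))"
```

```text
60.15375342293876 [ 520.35 -245.68   58.1 ]
33.4917 [-0.13 -0.33 -0.25] [ 294.86 -506.47  225.76]
```

View pics/end_s.png

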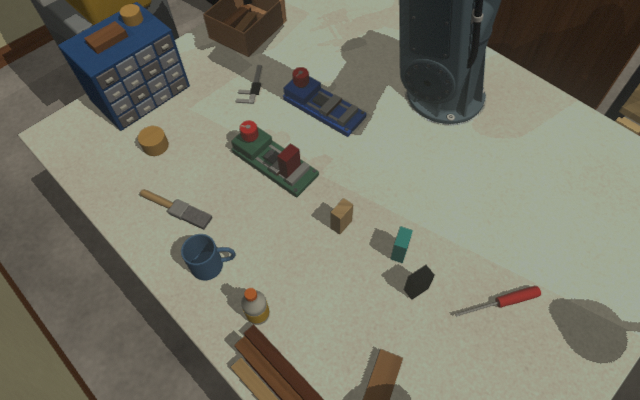

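View pics/end_c.png

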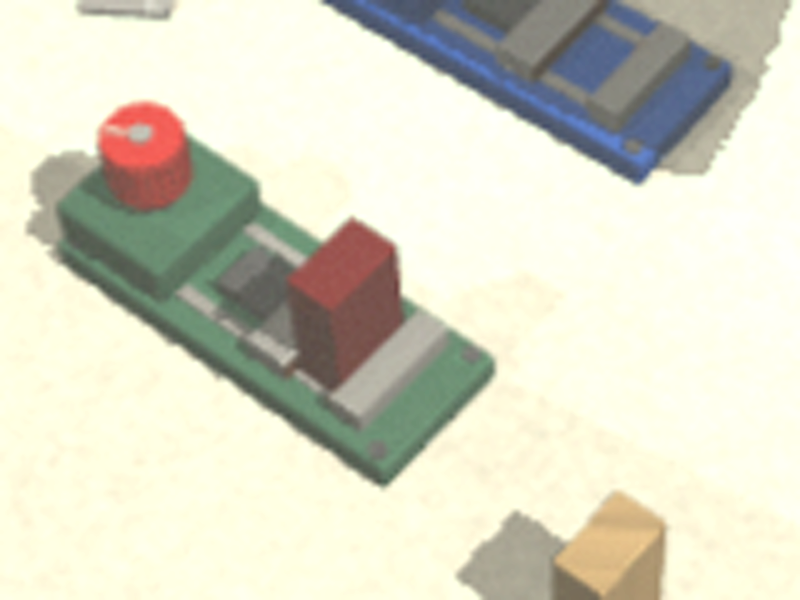

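View pics/end_d.png

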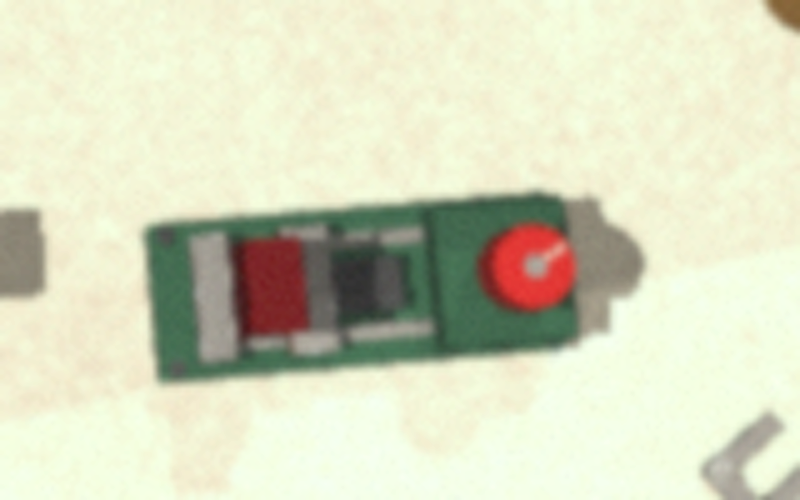

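The blank is upright and clamped and everything else looks unmoved. But the knob's pointer seems to have turned less than my 2.06 rad, so it may have sprung back. I'll measure it on the knob-top plane.

Run:
```python
from h import *
np.set_printoptions(precision=1,suppress=True)
cal={n:get(n) for n in("scene","top")}
for n,box in (("scene",(238,262,118,150)),("top",(403,430,212,236))):
  for f in (f"pics/{n}0.png",f"pics/end_{n[0]}.png"):
    a=cv2.imread(f)[:,:,::-1].astype(int)
    b=a[box[2]:box[3],box[0]:box[1]]
    red=(b[...,0]>1.6*b[...,1])&(b[...,0]>110)
    red=cv2.morphologyEx(red.astype(np.uint8),cv2.MORPH_CLOSE,np.ones((5,5)))
    wht=(red>0)&(b[...,1]>0.45*b[...,0])
    w=np.argwhere(wht)[:,::-1]+[box[0],box[2]]
    P=cast(cal[n],w,93)[:,:2]; lum=np.array([a[y,x] for x,y in w])
    grey=lum[:,0]<1.35*lum[:,1]
    print(f,len(w)); 
    for p,l in zip(P-[518.4,-246.1],lum): print("  ",p,l.tolist())
```

```text
pics/scene0.png 52
   [ -5.5 -18.1] [150, 84, 75]
   [ -7.3 -16.3] [149, 71, 62]
   [-16.3  -7.1] [151, 75, 67]
   [  0.2 -19.2] [150, 88, 77]
   [  4.1 -18.5] [151, 81, 70]
   [  8.  -17.7] [149, 83, 72]
   [-2.7 -6.8] [141, 68, 62]
   [-4.5 -5. ] [141, 64, 57]
   [ 1.2 -6.1] [132, 96, 89]
   [-0.6 -4.3] [123, 107, 99]
   [-2.4 -2.5] [122, 106, 99]
   [-4.2 -0.7] [125, 105, 98]
   [-6.   1.1] [141, 70, 64]
   [ 17.6 -18.1] [160, 167, 145]
   [ 15.8 -16.3] [154, 142, 124]
   [ 14.  -14.5] [150, 86, 75]
   [ 5.1 -5.4] [139, 68, 61]
   [ 3.3 -3.6] [124, 105, 98]
   [ 1.5 -1.8] [119, 116, 108]
   [-0.3 -0. ] [118, 115, 107]
   [-2.1  1.8] [117, 114, 105]
   [-3.9  3.6] [135, 81, 74]
   [-14.6  14.5] [125, 60, 53]
   [ 19.7 -15.6] [159, 166, 145]
   [ 17.9 -13.8] [142, 120, 103]
   [ 7.2 -2.9] [129, 63, 58]
   [ 5.4 -1.1] [119, 104, 96]
   [3.6 0.7] [117, 115, 106]
   [1.8 2.5] [116, 114, 104]
   [0.  4.3] [115, 99, 91]
   [-1.8  6.1] [140, 71, 63]
   [ 21.8 -13.1] [160, 166, 145]
   [ 20.  -11.3] [136, 112, 98]
   [7.5 1.4] [144, 105, 94]
   [5.7 3.2] [133, 109, 98]
   [3.9 5. ] [119, 8
[... 3155 characters left out ...]
 [135, 79, 69]
   [  8.5 -12.3] [139, 83, 73]
   [  8.6 -14.9] [137, 65, 57]
   [5.4 3.6] [120, 59, 55]
   [5.5 1. ] [112, 72, 68]
   [ 5.6 -1.7] [110, 76, 70]
   [ 5.6 -4.3] [120, 82, 73]
   [ 5.7 -7. ] [134, 90, 80]
   [ 5.8 -9.6] [139, 74, 65]
   [2.8 3.6] [111, 76, 70]
   [2.9 1. ] [103, 91, 83]
   [ 3.  -1.7] [105, 96, 89]
   [ 3.  -4.3] [112, 91, 84]
   [ 3.1 -6.9] [126, 74, 66]
   [0.2 3.6] [114, 79, 72]
   [0.3 1. ] [104, 93, 86]
   [ 0.3 -1.6] [103, 95, 89]
   [ 0.4 -4.3] [109, 89, 83]
   [ 0.5 -6.9] [123, 62, 57]
   [-2.4  3.6] [122, 68, 62]
   [-2.4  1. ] [110, 82, 76]
   [-2.3 -1.6] [110, 86, 80]
   [-2.2 -4.3] [114, 78, 70]
   [-5.  1.] [124, 58, 53]
   [-4.9 -1.6] [121, 60, 56]
```

Both views give a net knob turn of only about 1.43 rad against my 2.06. The knob sprang back about 0.6 rad, so I released just short of the latch. There is time left (33.6 s used), so I'll regrip and feel. If it is free, I'll leave it alone. If the same climb and peak return, I'll follow it down to the bottom.

Run:
```python
from h import *
np.set_printoptions(precision=3,suppress=True)
pi=np.pi
q=np.array(ctrl.solve_ik([519.5,-245.9,130],[pi,0,-pi/2+.1])); q[5]=0.; ctrl.move_joints(q)
ctrl.movel([519.5,-245.9,57],speed=120)
t,s,b,f=rd(10); t0=t[2]; print("pre",t0,b,f)
ctrl.command_gripper(36,60)
q=np.array(ctrl.current_joint_positions()); q[5]=0.
t,s,b,f=rd(10); print("grip",ctrl.current_width(),t[2],b,f,ctrl.current_tool_pos())
for i in range(12):
    q[5]+=.03; ctrl.move_joints(q); t,s,b,f=rd(6)
    print(round(q[5],3),round(b-.106,3),round(t[2]-t0,3),f)
    if t[2]-t0>.5: break
print(ctrl.current_time_s())
```

```text
pre 0.004875968826324264 3.0527100420840725e-05 [ 0.251 -0.207  0.315]
grip 43.00834649711784 0.018454598623582792 0.0115536293014884 [-1.222  0.975  5.061] [ 519.798 -246.07    57.6  ]
0.03 0.009 0.022 [-1.213  0.836  2.653]
0.06 0.055 0.081 [-1.225  1.098  3.502]
0.09 0.102 0.16 [-1.508  1.022  3.505]
0.12 0.147 0.2 [-1.924  1.514  3.716]
0.15 0.188 0.234 [-2.333  1.961  4.265]
0.18 0.224 0.25 [-2.403  2.045  4.496]
0.21 0.256 0.292 [-2.102  2.378  5.077]
0.24 0.257 0.32 [-2.3    2.808  5.043]
0.27 0.276 0.327 [-2.756  2.668  5.271]
0.3 0.286 0.343 [-2.83   2.93   5.221]
0.33 0.29 0.346 [-2.897  2.923  5.363]
0.36 0.285 0.344 [-3.208  3.213  5.703]
39.9583
```

The same climb and peak came back (0.346 N m at 0.33), so it had not latched. I'll follow it down and this time pass through the bottom in 0.01 steps until the first sign of the stop.

Run:
```python
from h import *
q=np.array(ctrl.current_joint_positions()); q[5]=.36
mn=9;mt=9;low=0
while q[5]<.74 and ctrl.current_time_s()<58:
    q[5]+=.03 if q[5]<.56 else .01
    ctrl.move_joints(q); t,s,b,f=rd(8); m=b-.106; tz=t[2]-.005
    print(round(q[5],3),round(m,3),round(tz,3))
    if q[5]>.58:
        if m>mn+.02 or tz>mt+.05: print("rise");break
        if tz<.02: low+=1
        if low>=4: print("flat low");break
    mn=min(mn,m);mt=min(mt,tz)
print(ctrl.current_time_s())
```

```text
0.39 0.27 0.315
0.42 0.244 0.327
0.45 0.214 0.279
0.48 0.177 0.248
0.51 0.133 0.184
0.54 0.084 0.171
0.57 0.029 0.073
0.58 -0.007 0.082
0.59 -0.025 0.069
0.6 -0.044 0.055
0.61 -0.064 0.019
0.62 -0.084 0.023
0.63 -0.104 -0.015
0.64 -0.11 -0.025
0.65 -0.111 -0.017
flat low
44.7083
```

The torque fell to zero and stayed flat from 0.63 to 0.65, so the clutch is fully through and has not reached its stop. I'll let go.

```bash
python3 - <<'E'
from h import *
np.set_printoptions(precision=2,suppress=True)
ctrl.command_gripper(60)
p=ctrl.current_tool_pos(); print(ctrl.current_width(),p)
ctrl.movel([p[0],p[1],170],speed=120)
q=np.array(ctrl.current_joint_positions()); q[0]-=.6; q[1]-=.1; ctrl.move_joints(q)
ctrl.sleep(.2)
print(ctrl.current_time_s(),ctrl.current_contact_force())
get("scene","fin_s");get("top","fin_t")
E
python3 -c "
import cv2,numpy as np
r=lambda a:cv2.convertScaleAbs(cv2.resize(a,(400,300),interpolation=2),alpha=1.5,beta=20)
s=cv2.imread('pics/fin_s.png');t=cv2.imread('pics/fin_t.png')
cv2.imwrite('pics/fin.png',np.vstack([np.hstack([r(s[100:220,220:380]),r(t[170:275,320:460])]),np.hstack([r(s[170:335,180:440]),r(t[90:260,190:420])])]))"
```

```text
60.15994644321804 [ 519.73 -245.92   57.48]
47.7583 [-0.58  0.06  0.26]
```

View pics/fin.png

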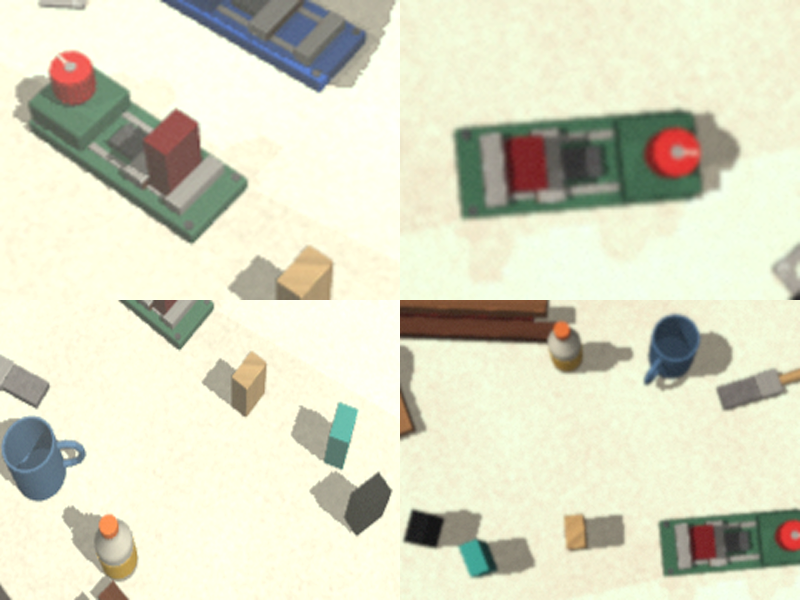

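The pointer now points right (top view), a net turn of about 2.05 rad that matches my turning, so there was no spring-back this time. The blank is upright, the other things are unmoved and the gripper is clear, so I'm handing in.

```bash
python3 -c "
from workcell import ctrl
ctrl.hand_in(); print(ctrl.current_time_s())"
```

```text
the job is handed in; nothing more can be done
the job is handed in; nothing more can be done
```

The red blank stands upright in the green clamp, the knob is turned through its click, and the job was handed in at about 48 s. No verdict was reported.

- **Placing:** I gripped the blank across its 30 mm width, lowered it into the slot and felt the bed at the expected height. I let go before touching the knob.
- **First turn of the knob, not complete:** the torque peaked at about 0.35 N m and fell to about 0.02. When I let go, the pictures showed the knob had sprung back about 0.6 rad, so it had not quite latched.
- **Second turn:** I gripped the knob again and felt the same climb and peak. I followed it down until the torque stayed flat at zero, and stopped before meeting the solid stop. The knob therefore passed its torque peak twice.
- **Last checks:** the pointer's net turn was about 2.05 rad by eye, matching what I turned, so there was no spring-back. The blank was upright between the jaws. The other blanks, the bottle and the mug looked unmoved, and the arm was clear with almost no contact force.

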